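# Gauge the wide channel of a heat sink

## Robot

A 6-joint arm with a two-finger parallel gripper is mounted at the origin on the work surface. World frame = base frame: x ahead of the robot, y to its left, z up, the work surface at z = 0. Lengths are in m, angles in rad, forces in N, time in s.
With the tool pointing down it reaches from about 0.425 to 0.95 m from the base axis. Payload 3.5 kg.
Tool frame: the origin (TCP) lies midway between the tips of the shut fingers; the grasp point (between the pads) lies 19 mm behind it; z points along the fingers, x is the direction in which the jaws open and shut, and the axes are right-handed (so a half turn about z gives the same grasp; the last joint's range is limited). The gripper opens to 85 mm and grips with 20 to 120 N. Pads are 22 mm wide; open, the fingers measure 114 mm over their backs; the gripper's body (76 mm by 85 mm) begins 54 mm behind the grasp point. The pads swing forward as they close: fully open they stand 13 mm farther back than shut.
Start: joints at [1.151, 0.286, 1.577, -0, 1.279, -0.15], TCP at [0.18, 0.651, 0.231] pointing down, gripper open.
Joint ranges: [-2.77, 2.77], [-0.9, 2.22], [0.21, 2.48], [-1.53, 4.67], [0.24, 2.81], [-2.84, 2.84]. Speed limits (rad/s): [2.79, 2.79, 3.14, 3.14, 3.14, 3.14].

## Interface

Orientations are given as a unit quaternion [x, y, z, w].
In Python, from plant import readout, optics, ctrl gives the robot as it stands. The module is installed in compiled form; this text tells all that it offers.
- The arm moves only by the shell command python3 -m crank 'ROWS' [OPENING] [FORCE]. ROWS is text: rows parted by semicolons, each of 6 numbers parted by spaces: the shift along the tool's x, y, z in mm, then the turn, a rotation vector about the tool's x, y, z in rad. In form: dx dy dz ax ay az; .... A call has 1 to 5 rows; each row shifts and turns the commanded pose from where the row before left it, along the tool's axes as they then stand; what a row does not reach is not made up. A row lasts 1/8 s, in which the tool goes at most 62.5 mm and 10.7 degrees, less where a joint would pass 70% of its speed; a pose out of reach is approached as far as the arm can. A call is refused whole if a number of a shift passes 62.5 or a number of a turn 0.188, either way. A call with a gripper value outside its range is refused whole. OPENING is the opening, from -1 (shut) to 1 (fully open), set as the call begins (- or left out, the last holds). The fingers move at their own pace and stop on an object; FORCE is the grip in N (left out, the last holds). Time passes only in rows, so rows that do not move let the fingers close. It gives the time, the measured TCP pose, the force and the opening at its end, in the units of the state.
- readout.get_state(): the state, without advancing time (a new reading comes with each control period).
- optics.read_camera(name): name is "scene" or "top" or "wrist"; returns the picture (420x560x3 uint8, red, green, blue); there is no depth.
- optics.calibration(name): a dict with "mtx" (3x3 intrinsics, pixels), "rvec" (rotation vector, rad) and "tvec" (3), from world to camera coordinates, as OpenCV has them; the wrist camera has in their place "tool_from_camera" (4x4, takes a point from camera to tool coordinates, whose origin is the TCP and whose axes are the tool frame's). Camera axes: x right, y down, z forward; pixel columns grow to the right and rows downward; lengths in m; the calibration is good to about 2 mm. The wrist camera is an equidistant fisheye: a pixel r from the principal point sees the ray r / f radians off the axis. A picture is of the moment at which its call begins: read the wrist's pose just before it. calibration takes no time and is no camera call.
- ctrl.sign_off(): hands the job in, once; it reports no verdict.
Trained networks look in the newest picture that a camera, given by its name, has taken for a name from the list of things; names that differ only in an ending like _2 or _b are one class to them, and where a whole thing is asked for, a point or a joint stands for the part that bears it (a point fixed in the world has none). Each returns a list of dicts, best first, with "p" (0 to 1); they miss things now and then, are a little off and sometimes report something else, mostly with a low value. They report only what shows in the picture. A call takes as long as a camera call. They do not tell look-alikes from the thing itself.
- optics.recognise(camera, thing): "xy" ([column, row] as shares, 0 to 1, of the picture: columns of its width, rows of its height, amid what is visible of it).
The state is a dict: "time": time; "qpos": joint angles; "dq": joint speeds; "joint_efforts": joint torques, N m; "eef_pos": TCP position; "tcp_rot": TCP orientation; "contact_force": force on the tool from outside, world axes, zero at the start; "wrist_torque": the same for the moment, N m; "opening": opening from 0.0 (shut) to 1.0 (fully open).
Only numpy, scipy, OpenCV 4.12 (cv2) and the standard library are available. Lean on these libraries where they do the work, as an engineer would, in place of code of your own. Each camera call takes 0.05 s, during which the arm holds its last target.

## Task

Take the depth gauge off its wooden stand and set it square across the one wide channel of the aluminium heat sink, with its sprung probe down in the channel, well clear of the open ends. Push it down until its steel base sits flat on the fin tops on both sides, then let go and leave it standing there so that the depth can be read.

Things in the scene. Friction and masses are not known exactly. Their poses are not given: they have to be found in the camera images.
- gauge_grip (a point): Centre of the grey upright handle (30 mm along x, 22 along y, white scales on its x faces) of the loose 280 g depth gauge. Handle: 10 to 66 mm above the base's underside; this point 45 mm above it. Steel base 84 (x) by 24 (y) by 10 mm. A 6 mm probe rod on the axis sticks out 35 mm below the base; its button tops the handle by 7 mm and rises when pushed in. z up; half-turn symmetric.
- stand: Dark wooden stand, 110 (x) by 56 (y) by 48 mm high, origin under its centre: two uprights 54 mm apart that carry the ends of the gauge's base at the start, the probe hanging free between them. Lift the gauge 40 mm or more straight up to clear it. Fixed.
- channel (a point): Middle of the wide channel's mouth, level with the fin tops, 35 mm above the table. Fixed aluminium heat sink, 98 (x) by 110 mm (y). Channel: 28 mm wide, 20 mm deep, flat floor, along y, open at both ends; x across, z up. Beside it 25 mm (-x) and 45 mm (+x) of fins with 5 mm slots, too narrow for the probe. A second heat sink of the same outline has only narrow slots: not that one.
- gauge_probe (a joint): How far the sprung probe is pushed up into the gauge, m: 0 fully out (35 mm below the base), 0.035 flush. Depth = 0.035 minus this; 0.015 in the wide channel with the base flat. Spring and friction need about 3.5 N there, a little over the gauge's weight: push the last 5 to 10 mm. Once flat it stays so when released. Lifted off, the probe springs nearly fully out.
Not all that is in view belongs to the job. What is shaped like the part that bears channel but green or turquoise is not meant.

How it is judged:
By the outcome, as a careful person would: the job done as asked, in the order asked, and still so for the second after the job is handed in, with the robot touching nothing.
It also fails if it takes over 38 s, if anything falls off the work surface, if the arm or the gripper's body presses on something with over 40 N, if the wrist force passes 120 N, or if a joint passes its speed limit or range.

## Working session

There is one attempt and no reset: what is moved stays moved. The work goes in short steps, Python scripts to look and compute and a shell command to move; the robot and the scene stay as the last step left them, time stands still between calls to the robot, and variables do not carry over. Pictures are saved under pics/ and viewed, and the job is handed in when it is done.

```bash
mkdir -p pics
cat > look.py <<'E'
import sys,cv2,numpy as np
from plant import readout,optics
tag=sys.argv[1]
for n in sys.argv[2:]:
    s=readout.get_state()
    im=optics.read_camera(n); cv2.imwrite(f'pics/{tag}_{n}.png',cv2.cvtColor(im,cv2.COLOR_RGB2BGR))
print(s['time'],s['eef_pos'],s['tcp_rot'],s['opening'],s['contact_force'])
E
python3 look.py a scene top wrist
python3 - <<'E'
from plant import optics
for n in ("scene","top","wrist"): print(n,optics.calibration(n))
for c in ("top","scene"):
  for t in ("gauge_grip","stand","channel"):
    try: print(c,t,[(round(d['p'],2),round(d['xy'][0]*560),round(d['xy'][1]*420)) for d in optics.recognise(c,t)])
    except Exception as e: print(c,t,e)
E
```

```text
0.1 [0.17962397 0.65003725 0.23007816] [ 7.95780489e-01  6.05584227e-01 -9.46967300e-04  5.09552653e-04] 0.9996045920805173 [-1.25992757  0.27407926 -0.14929537]
scene {'mtx': array([[514.83345304,   0.        , 283.95052232],
       [  0.        , 514.83345304, 203.91141819],
       [  0.        ,   0.        ,   1.        ]]), 'rvec': array([ 2.34935777,  0.93603467, -0.31843926]), 'tvec': array([-0.32312687, -0.12942045,  1.52495185])}
top {'mtx': array([[496.7336774 ,   0.        , 279.83458959],
       [  0.        , 496.7336774 , 206.38934344],
       [  0.        ,   0.        ,   1.        ]]), 'rvec': array([ 2.11267563, -2.16216431,  0.15944135]), 'tvec': array([0.07920225, 0.39260661, 1.16464964])}
wrist {'mtx': array([[325.1922621 ,   0.        , 280.63043267],
       [  0.        , 325.1922621 , 204.87959763],
       [  0.        ,   0.        ,   1.        ]]), 'tool_from_camera': array([[ 9.99999952e-01,  2.65766509e-04, -1.57214913e-04,
        -8.94291341e-04],
       [-2.07352894e-04,  9.55228708e-01,  2.95868338e-01,
        -7.55341013e-02],
       [ 2.28808093e-04, -2.95868291e-01,  9.55228717e-01,
        -1.42225728e-01],
       [ 0.00000000e+00,  0.00000000e+00,  0.00000000e+00,
         1.00000000e+00]])}
top gauge_grip [(0.83, 421, 149)]
top stand [(0.74, 408, 156)]
top channel [(0.93, 216, 151), (0.79, 198, 216), (0.76, 147, 285)]
scene gauge_grip [(0.57, 220, 328)]
scene stand [(0.68, 232, 337)]
scene channel [(0.94, 317, 121), (0.74, 331, 173), (0.69, 368, 218)]
```

View pics/a_top.png

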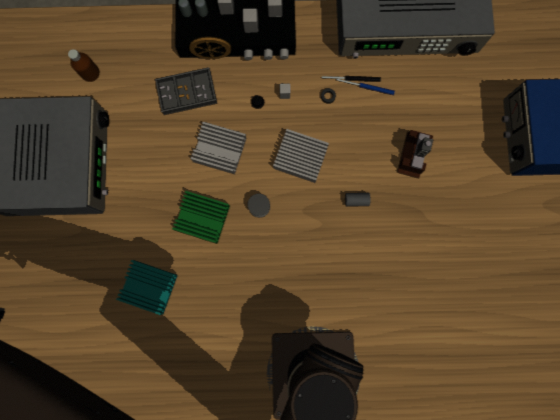

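View pics/a_scene.png

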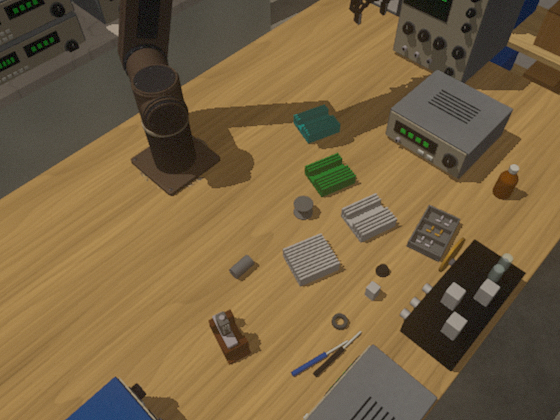

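View pics/a_wrist.png

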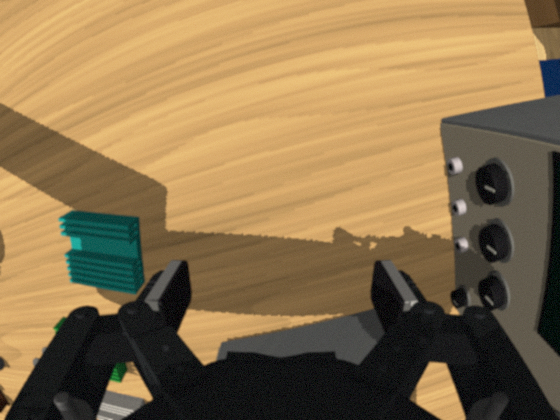

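The top view shows the aluminium sink with the wide channel at about (217,148). The narrow-slotted one is at (300,155), the green and turquoise ones at (201,216) and (147,287), and the gauge on its stand at (415,152). I'll zoom in on these.

Run:
```python
import cv2,numpy as np
t=cv2.imread('pics/a_top.png'); s=cv2.imread('pics/a_scene.png')
A=cv2.resize(t[115:180,180:250],None,fx=5.6,fy=5.6,interpolation=cv2.INTER_CUBIC)
B=cv2.resize(t[120:185,385:455],None,fx=5.6,fy=5.6,interpolation=cv2.INTER_CUBIC)
C=cv2.resize(s[185:250,335:405],None,fx=5.6,fy=5.6,interpolation=cv2.INTER_CUBIC)
D=cv2.resize(s[300:365,195:265],None,fx=5.6,fy=5.6,interpolation=cv2.INTER_CUBIC)
cv2.imwrite('pics/zoom.png',cv2.resize(np.vstack([np.hstack([A,B]),np.hstack([C,D])]),(646,600))*1)
cv2.imwrite('pics/zoomt.png',np.hstack([A,B]))
```

```text
(no output)
```

View pics/zoomt.png

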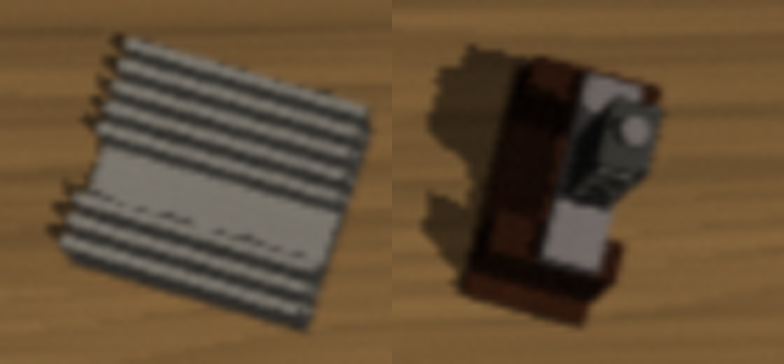

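View pics/zoom.png

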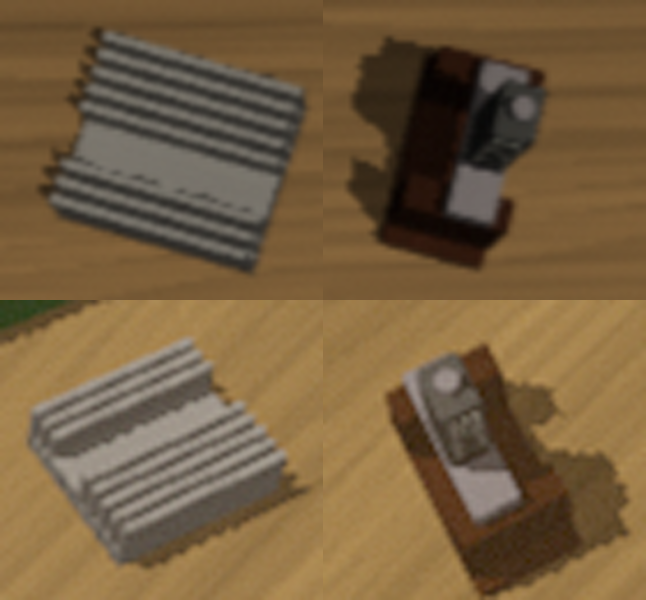

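```bash
cat > geo.py <<'E'
import numpy as np,cv2
from plant import optics,readout
from scipy.spatial.transform import Rotation as R
def cam(name,state=None):
    c=optics.calibration(name)
    if name!='wrist':
        r=R.from_rotvec(c['rvec']); return c['mtx'],r.inv(),-(r.inv().apply(c['tvec']))
    T=c['tool_from_camera']; rt=R.from_quat(state['tcp_rot'])
    return c['mtx'],rt*R.from_matrix(T[:3,:3]),np.array(state['eef_pos'])+rt.apply(T[:3,3])
def ray(name,px,state=None):
    K,r,o=cam(name,state); a=(np.atleast_2d(px)-[K[0,2],K[1,2]])/K[0,0]
    if name=='wrist':
        th=np.linalg.norm(a,axis=1,keepdims=True); d=np.hstack([np.sin(th)*a/np.maximum(th,1e-9),np.cos(th)])
    else: d=np.hstack([a,np.ones((len(a),1))])
    return o,r.apply(d)
def atz(name,px,z,state=None):
    o,d=ray(name,px,state); t=(z-o[2])/d[:,2]; return o+d*t[:,None]
def proj(name,P,state=None):
    K,r,o=cam(name,state); q=r.inv().apply(np.atleast_2d(P)-o)
    if name=='wrist':
        rr=np.linalg.norm(q[:,:2],axis=1,keepdims=True); a=q[:,:2]/np.maximum(rr,1e-9)*np.arctan2(rr,q[:,2:])
    else: a=q[:,:2]/q[:,2:]
    return a*K[0,0]+[K[0,2],K[1,2]]
def tri(obs):  # list of (name,px,state)
    A=np.zeros((3,3));b=np.zeros(3)
    for n,p,s in obs:
        o,d=ray(n,p,s); d=d[0]/np.linalg.norm(d[0]); M=np.eye(3)-np.outer(d,d); A+=M;b+=M@o
    return np.linalg.solve(A,b)
E
python3 - <<'E'
from geo import *
np.set_printoptions(precision=4,suppress=True)
c=atz('top',[(201.4,122.1),(246,134.6),(234.5,173),(191,159.6)],.035); print(c,c.mean(0))
print(np.linalg.norm(np.diff(c,axis=0),axis=1), np.degrees(np.arctan2(*(c[1]-c[0])[[1,0]])),np.degrees(np.arctan2(*(c[2]-c[3])[[1,0]])))
sc=lambda u,v,x0,y0,ox,oy:(x0+(u-ox)/ (646/140),y0+(v-oy)/(600/130))
bs=sc(446,378,195,300,323,300); print('scene button',bs)
print('button',tri([('top',(428.4,143.2),None),('scene',bs,None)]),atz('top',[(428.4,143.2)],.121),atz('scene',[bs],.121))
# base top corners z=.058 in top, from zoomt
b=[(585,70),(643,85),(610,270),(545,258)]
b=[(385+(u-392)/5.6,120+v/5.6) for u,v in b]; B=atz('top',b,.058); print(B,B.mean(0))
# stand top in scene
bb=[(405,372),(447,355),(522,500),(480,522)]; BB=atz('scene',[sc(u,v,195,300,323,300) for u,v in bb],.058);print(BB,BB.mean(0))
E
```

```text
[[0.6087 0.2588 0.035 ]
 [0.574  0.1491 0.035 ]
 [0.4783 0.1782 0.035 ]
 [0.5143 0.284  0.035 ]] [0.5438 0.2175 0.035 ]
[0.115  0.1001 0.1118] -107.55346326972519 -108.79163548081998
scene button (221.656346749226, 316.9)
button [ 0.5181 -0.2695  0.1188] [[ 0.5169 -0.2696  0.121 ]] [[ 0.5197 -0.2692  0.121 ]]
[[ 0.5617 -0.2694  0.058 ]
 [ 0.5544 -0.2937  0.058 ]
 [ 0.4737 -0.2741  0.058 ]
 [ 0.4795 -0.247   0.058 ]] [ 0.5173 -0.271   0.058 ]
[[ 0.4768 -0.266   0.058 ]
 [ 0.4851 -0.2458  0.058 ]
 [ 0.566  -0.2714  0.058 ]
 [ 0.5595 -0.2924  0.058 ]] [ 0.5219 -0.2689  0.058 ]
```

Both fixed cameras agree:

| Item | Position | Yaw |
|---|---|---|
| Gauge axis | about (0.5185, -0.2695) | about -15.5° |
| Sink | centre about (0.544, 0.2175) | about -18° |
| Channel | middle about (0.534, 0.221) | same as sink |

On the way to the gauge I'll stop over the sink for a wrist view.

```bash
python3 -m crank '-35 50 0 0 0 0;-35 50 0 0 0 0;-35 50 0 0 0 0;-35 50 0 0 0 0;-35 50 0 0 0 0' 1; python3 -m crank '-35 50 0 0 0 0;-35 50 0 0 0 0;-35 50 0 0 0 0;-35 50 0 0 0 0;0 0 0 0 0 0'; python3 look.py b wrist
```

```text
time: 1.08
eef_pos: [0.3752, 0.4137, 0.2317]
tcp_rot: [0.796, 0.606, 0.001, 0.0]
contact_force: [-0.1, -0.2, -0.7]
opening: 1.003
time: 1.7
eef_pos: [0.532, 0.2238, 0.2315]
tcp_rot: [0.798, 0.603, 0.0, 0.0]
contact_force: [-0.3, -0.4, -0.2]
opening: 1.004
1.7 [0.53195607 0.22375673 0.23151232] [7.97573879e-01 6.03221069e-01 2.00949755e-04 4.57392613e-04] 1.0036009263879113 [-0.27277337 -0.38433779 -0.15197656]
```

View pics/b_wrist.png

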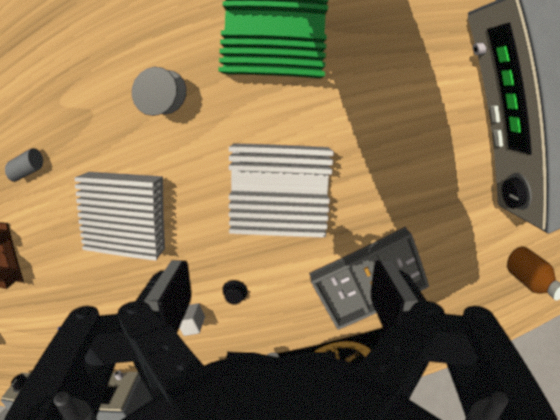

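The wrist view has the wide-channel sink at columns 229–333, rows 145–237, with its channel around row 180. I'll zoom in for the edges.

Run:
```python
import cv2
t=cv2.imread('pics/b_wrist.png')
cv2.imwrite('pics/b_zoom.png',cv2.resize(t[135:245,220:345],None,fx=5,fy=5,interpolation=cv2.INTER_CUBIC))
```

```text
(no output)
```

View pics/b_zoom.png

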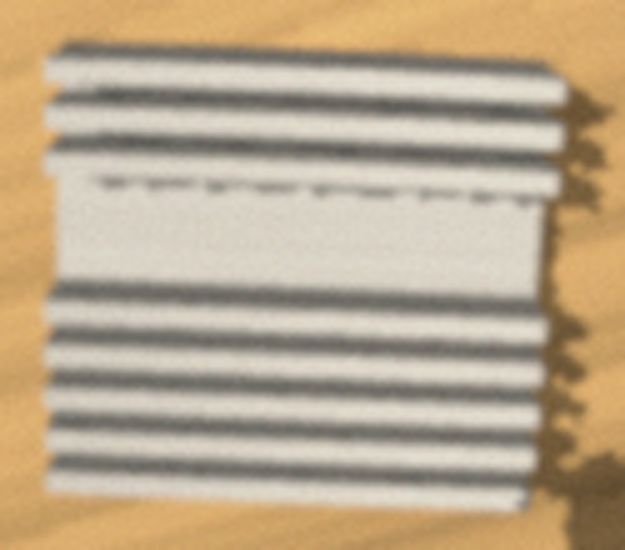

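Run:
```python
from geo import *
np.set_printoptions(precision=4,suppress=True)
s={'eef_pos':[0.53195607,0.22375673,0.23151232],'tcp_rot':[7.97573879e-01,6.03221069e-01,2.0e-04,4.57e-04]}
z=[(46,57),(567,77),(527,508),(46,490),(46,173),(560,197),(546,318),(46,297)]
W=atz('wrist',[(220+u/5,135+v/5) for u,v in z],.035,s); print(W)
def ang(a,b): d=W[b]-W[a]; return np.degrees(np.arctan2(d[1],d[0])),np.linalg.norm(d)
for a,b in((0,1),(3,2),(4,5),(7,6),(3,0),(2,1),(4,7),(5,6)): print(a,b,ang(a,b))
print('centre',W[:4].mean(0),'chan',W[4:].mean(0))
m=(W[0]+W[1]+W[2]+W[3])/4; y=np.radians(-17.5); print('chan from centre',m[:2]-.010*np.array([np.cos(y),np.sin(y)]))
```

```text
[[0.4834 0.1802 0.035 ]
 [0.5174 0.2847 0.035 ]
 [0.6103 0.2534 0.035 ]
 [0.5764 0.1496 0.035 ]
 [0.5073 0.1726 0.035 ]
 [0.5422 0.277  0.035 ]
 [0.5677 0.2677 0.035 ]
 [0.5334 0.1641 0.035 ]]
0 1 (np.float64(72.0039315026475), np.float64(0.10984853247475636))
3 2 (np.float64(71.93981606125622), np.float64(0.10922471047878675))
4 5 (np.float64(71.48677625907612), np.float64(0.11007625554723566))
7 6 (np.float64(71.717244749149), np.float64(0.10917115218761791))
3 0 (np.float64(161.76329433080463), np.float64(0.09789256940953388))
2 1 (np.float64(161.39890931225926), np.float64(0.09801939606491135))
4 7 (np.float64(-18.083533495506035), np.float64(0.027517307057321447))
5 6 (np.float64(-19.99329495991111), np.float64(0.027086437533722574))
centre [0.5469 0.217  0.035 ] chan [0.5376 0.2204 0.035 ]
chan from centre [0.5373 0.22  ]
```

The sizes come out right: 98 × 110 mm, with a 27–28 mm channel. Channel middle is about (0.537, 0.220), yaw about -18.2°. Next, the gauge.

```bash
python3 -m crank '-60 15 0 0 0 0;-60 15 0 0 0 0;-60 15 0 0 0 0;-60 15 0 0 0 0;-60 15 0 0 0 0'; python3 -m crank '-60 15 0 0 0 0;-60 15 0 0 0 0;-58 16 0 0 0 0;0 0 0 0 0 0'; python3 look.py c wrist;  python3 - <<'E'
import cv2
t=cv2.imread('pics/c_wrist.png')
cv2.imwrite('pics/c_zoom.png',cv2.resize(t[90:290,200:360],None,fx=3,fy=3,interpolation=cv2.INTER_CUBIC))
E
```

```text
time: 2.38
eef_pos: [0.5216, -0.0822, 0.2316]
tcp_rot: [0.795, 0.607, 0.0, 0.0]
contact_force: [0.1, 0.1, -0.3]
opening: 0.998
time: 2.88
eef_pos: [0.5188, -0.268, 0.2313]
tcp_rot: [0.797, 0.604, -0.0, 0.0]
contact_force: [0.2, 0.0, -0.0]
opening: 0.996
2.875 [ 0.51881094 -0.26796978  0.23128783] [ 7.96739027e-01  6.04323505e-01 -4.65230120e-05  1.52143855e-04] 0.9961486790993074 [ 0.2172336   0.03822285 -0.04039952]
```

View pics/c_zoom.png

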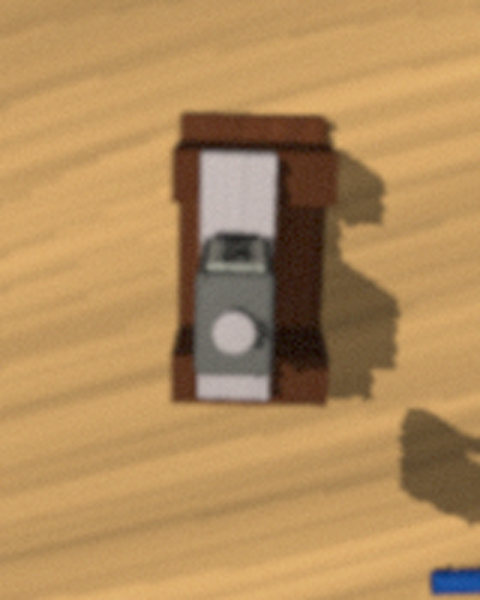

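Run:
```python
from geo import *
np.set_printoptions(precision=4,suppress=True)
s={'eef_pos':[0.51881094,-0.26796978,0.23128783],'tcp_rot':[7.96739027e-01,6.04323505e-01,0,0]}
f=lambda z:[(200+u/3,90+v/3) for u,v in z]
B=atz('wrist',f([(200,150),(277,153),(270,400),(196,397)]),.058,s);print(B,B.mean(0))
H=atz('wrist',f([(198,272),(274,275),(271,377),(194,373)]),.114,s);print(H,H.mean(0))
print('btn',atz('wrist',f([(234,333)]),.121,s))
a=lambda d:np.degrees(np.arctan2(d[1],d[0]))
for X in(B,H): print(a(X[3]-X[0]),a(X[2]-X[1]),a(X[1]-X[0])+90, a(X[2]-X[3])+90,np.linalg.norm(X[3]-X[0]),np.linalg.norm(X[1]-X[0]))
print('tool y yaw',2*np.degrees(np.arctan2(.604323,.796739))-90)
rt=R.from_quat(s['tcp_rot'])
for X in(B,H):print('tool',rt.inv().apply(X.mean(0)-s['eef_pos']))
```

```text
[[ 0.4729 -0.2702  0.058 ]
 [ 0.4805 -0.2465  0.058 ]
 [ 0.5618 -0.2709  0.058 ]
 [ 0.5539 -0.2952  0.058 ]] [ 0.5173 -0.2707  0.058 ]
[[ 0.5    -0.2761  0.114 ]
 [ 0.5064 -0.2564  0.114 ]
 [ 0.5346 -0.2649  0.114 ]
 [ 0.5276 -0.2854  0.114 ]] [ 0.5172 -0.2707  0.114 ]
btn [[ 0.5174 -0.2708  0.121 ]]
-17.17727892217616 -16.740011907412445 162.08957934389747 161.91985105512555 0.0847737278806211 0.024902774369810837
-18.570115743097727 -16.73698543571253 162.03569583666018 161.2433467637863 0.02914178557871354 0.020760130185659302
tool y yaw -15.639688173455951
tool [-0.003  -0.0007  0.1733]
tool [-0.0031 -0.0008  0.1173]
```

The gauge stands at (0.517, -0.271), yaw about -17.3°. The handle and base sizes match an underside at z = 0.048. I'll align, descend to TCP z of about 0.075, and grip.

```bash
python3 -m crank '-3 -1 20 0 0 0.03;0 0 45 0 0 0;0 0 45 0 0 0;0 0 46 0 0 0;0 0 0 0 0 0'; python3 look.py d wrist; python3 -c "
import cv2
t=cv2.imread('pics/d_wrist.png');cv2.imwrite('pics/d_zoom.png',t[:420,:])"
```

```text
time: 3.55
eef_pos: [0.5138, -0.2639, 0.0698]
tcp_rot: [0.804, 0.594, -0.002, -0.006]
contact_force: [-1.3, -0.3, -1.0]
opening: 0.999
3.55 [ 0.51376528 -0.26390352  0.06977895] [ 0.8042263   0.59429339 -0.00158537 -0.00573663] 0.998532942798488 [-1.30620624 -0.26262412 -1.01442833]
```

View pics/d_wrist.png

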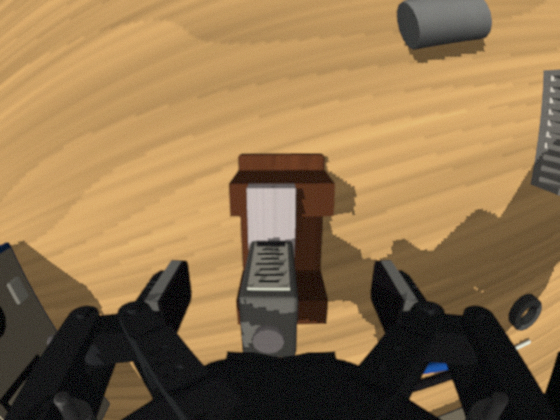

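```bash
python3 -m crank '0 0 0 0 0 0;0 0 0 0 0 0'
python3 - <<'E'
from geo import *
np.set_printoptions(precision=4,suppress=True)
for i in range(3):
  s=readout.get_state();optics.read_camera('wrist'); print(s['eef_pos'],s['tcp_rot'],s['qpos'])
rt=R.from_quat(s['tcp_rot']); print(rt.inv().apply(np.array([.5172,-.2707,.075])-s['eef_pos']), rt.as_matrix())
E
```

```text
time: 3.85
eef_pos: [0.5186, -0.2693, 0.0779]
tcp_rot: [0.805, 0.594, 0.001, 0.002]
contact_force: [-0.3, 0.3, 0.5]
opening: 1.0
[ 0.5186 -0.2693  0.0779] [0.8047 0.5937 0.0007 0.0022] [-0.6525  0.2606  1.912   0.      0.9643 -1.9238]
[ 0.5183 -0.2693  0.0776] [0.8047 0.5936 0.0006 0.002 ] [-0.6527  0.2608  1.9124 -0.      0.9643 -1.9239]
[ 0.5181 -0.2692  0.0772] [0.8048 0.5936 0.0005 0.0016] [-0.6529  0.2612  1.9128 -0.      0.9642 -1.9239]
[-0.0017 -0.0004  0.0022] [[ 0.2953  0.9554  0.0027]
 [ 0.9554 -0.2953 -0.0021]
 [-0.0012  0.0032 -1.    ]]
```

Overshoot settled; the pose is now within 2 mm. Closing.

```bash
python3 -m crank '-1.5 0 0 0 0 0;0 0 0 0 0 0;0 0 0 0 0 0;0 0 0 0 0 0;0 0 0 0 0 0' -1 60;python3 -m crank '0 0 0 0 0 0;0 0 0 0 0 0';  python3 look.py e wrist
```

```text
time: 4.62
eef_pos: [0.5167, -0.27, 0.0753]
tcp_rot: [0.805, 0.594, 0.0, 0.0]
contact_force: [-0.1, 0.0, 0.0]
opening: 0.248
time: 4.88
eef_pos: [0.5167, -0.27, 0.0753]
tcp_rot: [0.805, 0.594, 0.0, 0.0]
contact_force: [0.2, -0.3, 0.4]
opening: 0.252
4.875 [ 0.51673832 -0.2700176   0.0753458 ] [8.04769409e-01 5.93587552e-01 3.22675748e-05 1.22057465e-04] 0.251597624451208 [ 0.21407426 -0.34297662  0.35689035]
```

View pics/e_wrist.png

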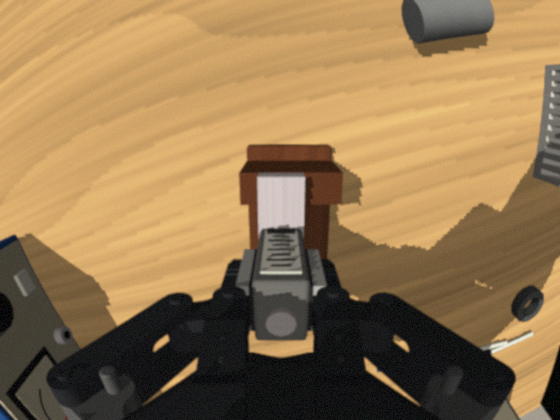

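Handle gripped: the opening reads about 21 mm against 22, centred between the pads. I'll lift straight up, check, then carry.

```bash
python3 -m crank '0 0 -15 0 0 0;0 0 -25 0 0 0;0 0 -30 0 0 0;0 0 -25 0 0 0;0 0 -10 0 0 0'; python3 -m crank '47 -12.5 0 0 0 0.017;47 -12.5 0 0 0 0;47 -12.5 0 0 0 0;47 -12.5 0 0 0 0;47 -12.5 0 0 0 0'; python3 -m crank '47 -12.5 0 0 0 0;47 -12.5 0 0 0 0;47 -12.5 0 0 0 0;47 -12.5 0 0 0 0;47 -12.5 0 0 0 0';python3 -m crank '0 0 0 0 0 0;0 0 0 0 0 0;0 0 0 0 0 0'; python3 look.py f wrist top scene;python3 -c "
import cv2,numpy as np
t=cv2.imread('pics/f_top.png');s=cv2.imread('pics/f_scene.png')
cv2.imwrite('pics/f_zoom.png',np.hstack([cv2.resize(t[80:200,160:290],(390,360)),cv2.resize(s[130:250,310:440],(390,360))]))"
```

```text
time: 5.55
eef_pos: [0.5172, -0.2704, 0.1826]
tcp_rot: [0.805, 0.594, 0.0, 0.001]
contact_force: [0.3, -0.6, -3.0]
opening: 0.25
time: 6.18
eef_pos: [0.5288, -0.0255, 0.1795]
tcp_rot: [0.81, 0.587, -0.001, -0.001]
contact_force: [1.1, -0.1, -2.8]
opening: 0.256
time: 6.8
eef_pos: [0.5426, 0.2171, 0.1794]
tcp_rot: [0.81, 0.587, -0.001, -0.0]
contact_force: [0.8, 0.0, -2.8]
opening: 0.251
time: 7.18
eef_pos: [0.5433, 0.2145, 0.1799]
tcp_rot: [0.81, 0.586, -0.001, -0.0]
contact_force: [0.1, 0.7, -3.0]
opening: 0.249
7.275 [0.54350021 0.21448962 0.18021034] [ 8.10282042e-01  5.86040081e-01 -1.89869873e-04 -2.35630954e-05] 0.24814892256177354 [ 0.01184388  0.02973531 -2.61098791]
```

View pics/f_wrist.png

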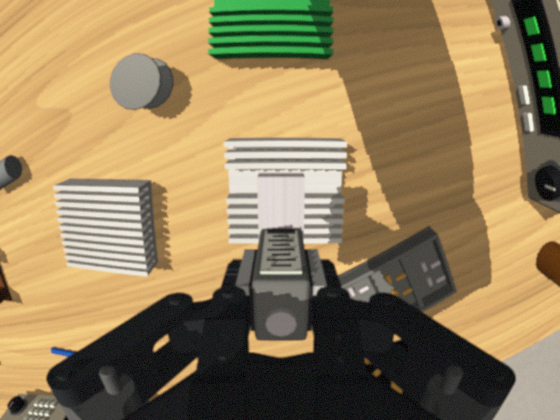

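View pics/f_zoom.png

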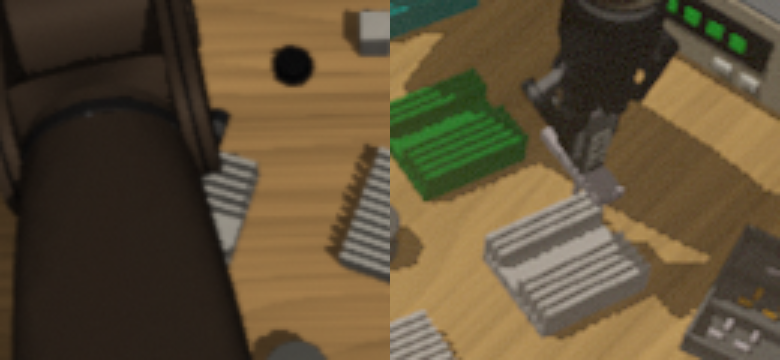

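Run:
```python
from geo import *
np.set_printoptions(precision=4,suppress=True)
s={'eef_pos':[0.54350021,0.21448962,0.18021034],'tcp_rot':[8.10282e-01,5.86040e-01,-1.9e-4,-2.3e-5]}
im=cv2.imread('pics/f_wrist.png')
def draw(pts,c):
    P=[]
    for a,b in zip(pts,np.roll(pts,-1,0)): P+=list(a+(b-a)*np.linspace(0,1,30)[:,None])
    q=proj('wrist',P,s)*4; cv2.polylines(big,[q.astype(int).reshape(-1,1,2)],True,c,1)
big=cv2.resize(im,None,fx=4,fy=4,interpolation=cv2.INTER_CUBIC)
y=np.radians(-18.2);X=np.array([np.cos(y),np.sin(y),0]);Y=np.array([-np.sin(y),np.cos(y),0]);c=np.array([.5373,.2202,.035])
rect=lambda c,x0,x1,w:np.array([c+X*x0-Y*w,c+X*x0+Y*w,c+X*x1+Y*w,c+X*x1-Y*w])
draw(rect(c,-39,59,55)*1 if 0 else rect(c,-.039,.059,.055),(0,0,255)); draw(rect(c,-.014,.014,.055),(255,0,0))
T=np.array(s['eef_pos']); rt=R.from_quat(s['tcp_rot']); x=rt.apply([0,1,0]);w=rt.apply([1,0,0]);
b=T+np.array([0,0,-.0273+.010]); draw(np.array([b-x*.042-w*.012,b-x*.042+w*.012,b+x*.042+w*.012,b+x*.042-w*.012]),(0,200,0))
cv2.imwrite('pics/f_ov.png',big[500:1020,820:1440])
print(rt.inv().apply(c-T))
```

```text
[ 0.0035 -0.0076  0.1452]
```

View pics/f_ov.png

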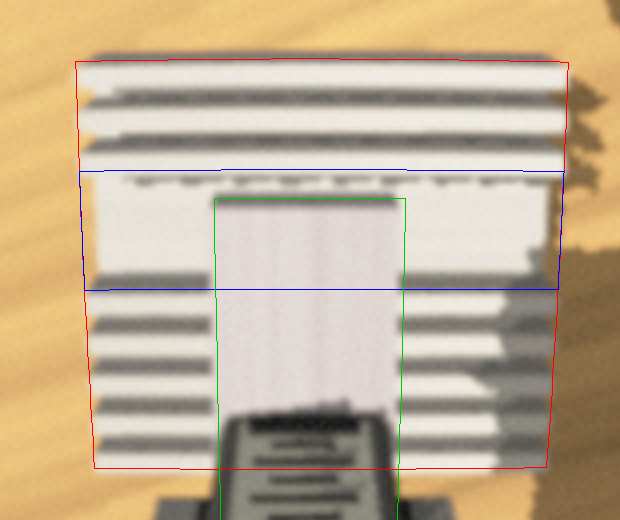

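The model overlay fits the picture to within about 1 mm for both sink and gauge. I'll shift +3.5 / -7.6 mm and descend to just above the floor-contact height.

```bash
python3 -m crank '3.5 -7.5 10 0 0 0;0 0 25 0 0 0;0 0 25 0 0 0;0 0 15 0 0 0;0 0 5 0 0 0'; python3 -m crank '0 0 0 0 0 0;0 0 0 0 0 0;0 0 0 0 0 0'; python3 look.py g wrist scene;python3 -c "
import cv2,numpy as np
t=cv2.imread('pics/g_wrist.png');s=cv2.imread('pics/g_scene.png')
cv2.imwrite('pics/g_zoom.png',np.hstack([cv2.resize(t[80:320,160:400],(390,390)),cv2.resize(s[150:250,320:420],(390,390),interpolation=cv2.INTER_CUBIC)]))"
```

```text
time: 7.95
eef_pos: [0.5365, 0.2212, 0.0989]
tcp_rot: [0.81, 0.587, -0.001, -0.001]
contact_force: [-0.4, -0.2, -2.8]
opening: 0.249
time: 8.32
eef_pos: [0.5381, 0.2214, 0.1013]
tcp_rot: [0.81, 0.587, 0.001, 0.0]
contact_force: [1.6, 0.2, -2.1]
opening: 0.249
8.375 [0.53793943 0.22138376 0.10118439] [8.09799784e-01 5.86705825e-01 7.08054497e-04 2.89538056e-04] 0.24914870971235664 [-0.51228275  0.28040612 -3.07508986]
```

View pics/g_zoom.png

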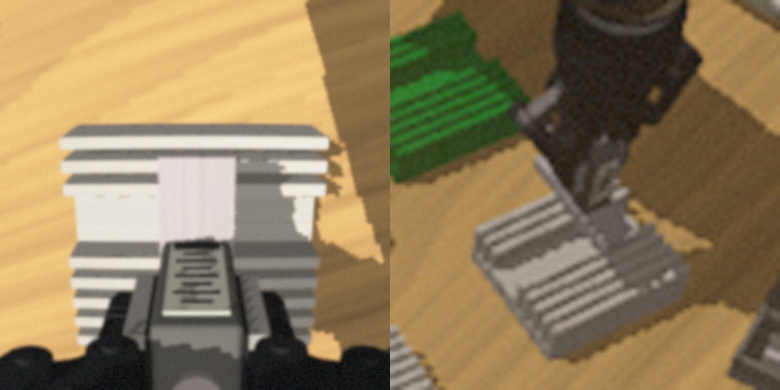

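The gauge is square over the channel and centred. I'll lower in small steps into the channel, watching the force.

```bash
python3 -m crank '0 0 8 0 0 0;0 0 8 0 0 0;0 0 5 0 0 0;0 0 3 0 0 0;0 0 2 0 0 0'; python3 -m crank '0 0 2 0 0 0;0 0 2 0 0 0;0 0 2 0 0 0;0 0 1 0 0 0;0 0 0 0 0 0'; python3 look.py h wrist;python3 -c "
import cv2,numpy as np
t=cv2.imread('pics/h_wrist.png')
cv2.imwrite('pics/h_zoom.png',cv2.resize(t[120:360,140:420],None,fx=2.5,fy=2.5))"
```

```text
time: 9.05
eef_pos: [0.5371, 0.2212, 0.0743]
tcp_rot: [0.81, 0.587, -0.001, -0.0]
contact_force: [-0.7, -0.7, -0.8]
opening: 0.251
time: 9.68
eef_pos: [0.5376, 0.2213, 0.0672]
tcp_rot: [0.81, 0.587, 0.0, 0.0]
contact_force: [-1.5, 0.1, -2.6]
opening: 0.253
9.675 [0.53759207 0.22131533 0.0671767 ] [8.09810307e-01 5.86691699e-01 3.26141539e-04 1.01962018e-04] 0.2534009645884187 [-1.49519253  0.14287129 -2.6194715 ]
```

View pics/h_zoom.png

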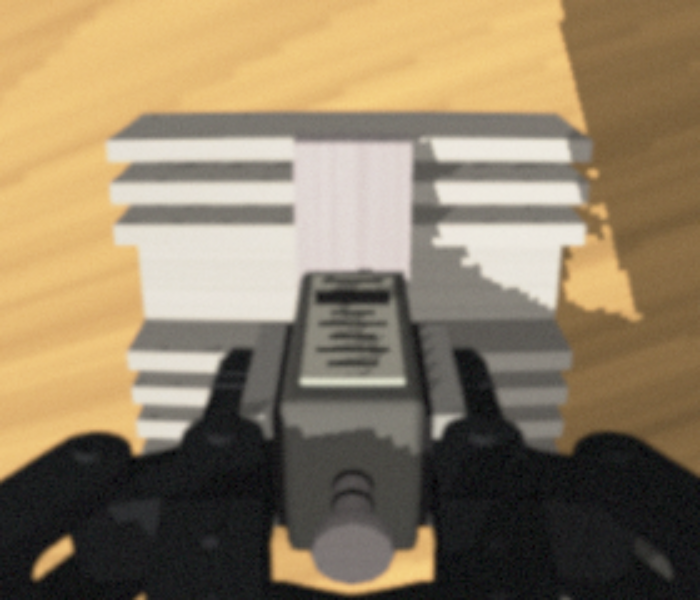

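The button has risen, so the probe is on the floor. I'll push the remaining ~5 mm gently.

```bash
python3 -m crank '0 0 1.5 0 0 0;0 0 1.5 0 0 0;0 0 1 0 0 0;0 0 0 0 0 0'; python3 -m crank '0 0 1 0 0 0;0 0 0 0 0 0'; python3 -m crank '0 0 1 0 0 0;0 0 0 0 0 0';python3 -m crank '0 0 1 0 0 0;0 0 0 0 0 0;0 0 0 0 0 0'
```

```text
time: 10.22
eef_pos: [0.5377, 0.2213, 0.0634]
tcp_rot: [0.81, 0.587, 0.0, 0.0]
contact_force: [-0.4, 0.3, -1.2]
opening: 0.255
time: 10.48
eef_pos: [0.5377, 0.2213, 0.0624]
tcp_rot: [0.81, 0.587, 0.0, 0.0]
contact_force: [-0.7, -0.4, 0.5]
opening: 0.247
time: 10.72
eef_pos: [0.5378, 0.2214, 0.0623]
tcp_rot: [0.81, 0.587, 0.0, 0.0]
contact_force: [-1.9, -1.2, 5.5]
opening: 0.252
time: 11.1
eef_pos: [0.5378, 0.2214, 0.0623]
tcp_rot: [0.81, 0.587, -0.0, 0.0]
contact_force: [-4.8, -1.7, 9.8]
opening: 0.249
```

Seated: the height stopped at 0.0623, exactly as predicted for a flat base, and the force has risen to 10 N. Opening now.

```bash
python3 -m crank '0 0 0 0 0 0;0 0 0 0 0 0;0 0 0 0 0 0;0 0 0 0 0 0' 1; python3 look.py i wrist;python3 -c "
import cv2,numpy as np
t=cv2.imread('pics/i_wrist.png')
cv2.imwrite('pics/i_zoom.png',cv2.resize(t[120:420,100:460],None,fx=2,fy=2))"
```

```text
time: 11.6
eef_pos: [0.5373, 0.2212, 0.06]
tcp_rot: [0.81, 0.587, -0.0, -0.0]
contact_force: [0.7, -0.3, -0.3]
opening: 1.0
11.6 [0.53727039 0.22120808 0.05998291] [ 8.09806418e-01  5.86697122e-01 -2.11484622e-04 -8.97259232e-05] 0.9999216651802479 [ 0.69398776 -0.29727948 -0.29270367]
```

View pics/i_zoom.png

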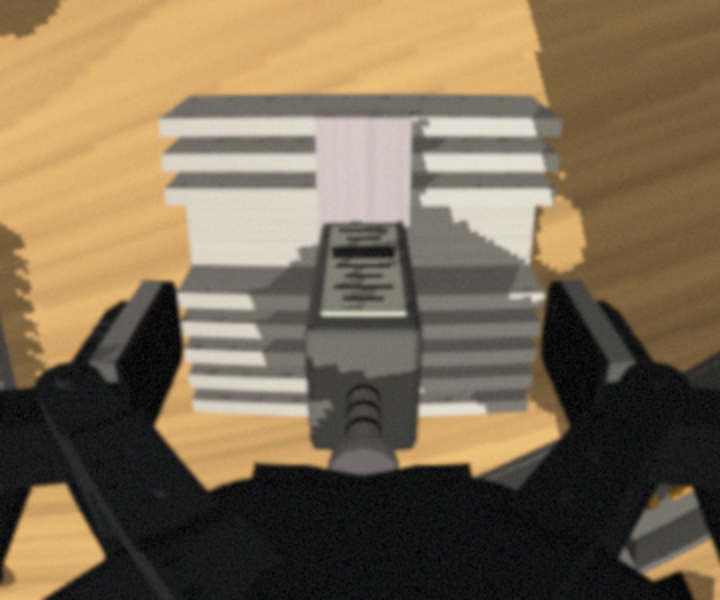

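The gauge stands free with the fingers open on both sides. I'll retreat straight up and check.

```bash
python3 -m crank '0 0 -10 0 0 0;0 0 -25 0 0 0;0 0 -40 0 0 0;0 0 -50 0 0 0;0 0 -40 0 0 0'; python3 -m crank '0 -30 -15 0 0 0;0 -45 0 0 0 0;0 -30 0 0 0 0;0 0 0 0 0 0;0 0 0 0 0 0';python3 look.py j wrist scene;python3 -c "
import cv2,numpy as np
t=cv2.imread('pics/j_wrist.png');s=cv2.imread('pics/j_scene.png')
cv2.imwrite('pics/j_zoom.png',np.hstack([cv2.resize(t[200:340,210:350],(400,400),interpolation=cv2.INTER_CUBIC),cv2.resize(s[160:250,325:415],(400,400),interpolation=cv2.INTER_CUBIC)]))"
```

```text
time: 12.28
eef_pos: [0.5379, 0.2214, 0.2285]
tcp_rot: [0.81, 0.587, 0.001, 0.001]
contact_force: [1.1, -0.6, -0.3]
opening: 1.003
time: 12.9
eef_pos: [0.4383, 0.2539, 0.2411]
tcp_rot: [0.81, 0.587, 0.001, 0.0]
contact_force: [1.1, 0.4, 0.3]
opening: 0.995
12.95 [0.43851217 0.25379555 0.24083892] [8.09914249e-01 5.86548020e-01 4.96644212e-04 2.87970715e-04] 1.0006617998934786 [0.59317979 0.2371027  0.6162123 ]
```

View pics/j_zoom.png

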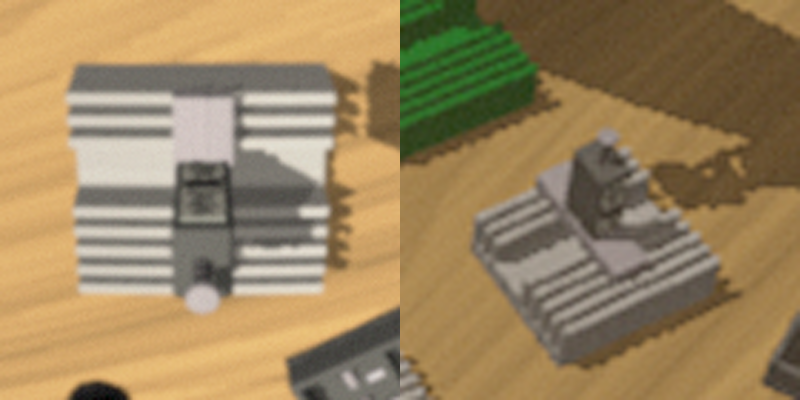

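View pics/j_wrist.png

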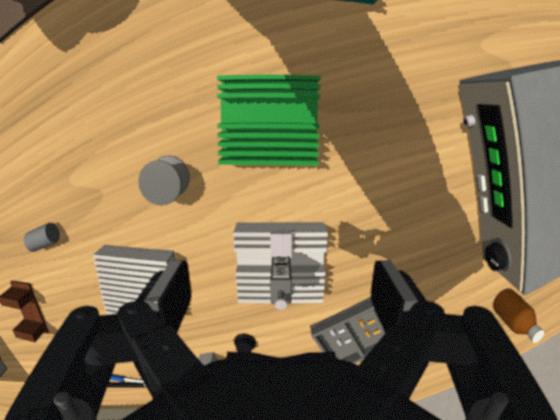

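It stands squarely across the channel. I'll overlay the expected flat, seated gauge on both pictures as a numerical check.

Run:
```python
from geo import *
s={'eef_pos':[0.43851217,0.25379555,0.24083892],'tcp_rot':[8.09914249e-01,5.8654802e-01,4.966e-4,2.88e-4]}
y=np.radians(-18.1);X=np.array([np.cos(y),np.sin(y),0]);Y=np.array([-np.sin(y),np.cos(y),0]);g=np.array([.5380,.2207,.035])
rect=lambda z,a,b:np.array([g+[0,0,z]-X*a-Y*b,g+[0,0,z]-X*a+Y*b,g+[0,0,z]+X*a+Y*b,g+[0,0,z]+X*a-Y*b])
out=[]
for n,st,(r0,r1,c0,c1) in(('wrist',s,(200,340,210,350)),('scene',None,(160,250,325,415))):
    k=400/(r1-r0); im=cv2.resize(cv2.imread(f'pics/j_{n}.png')[r0:r1,c0:c1],(400,400),interpolation=cv2.INTER_CUBIC)
    for pts,c in((rect(.010,.042,.012),(0,200,0)),(rect(.066,.015,.011),(255,0,0)),(rect(.093,.002,.002),(0,0,255))):
        q=(proj(n,pts,st)-[c0,r0]+.5)*k; cv2.polylines(im,[q.astype(int).reshape(-1,1,2)],True,c,1)
    out.append(im)
cv2.imwrite('pics/j_ov.png',np.hstack(out))
```

```text
(no output)
```

View pics/j_ov.png

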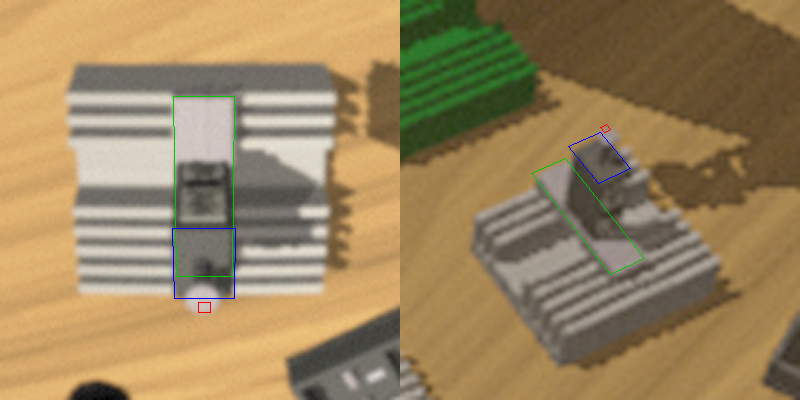

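The base and handle outlines match the flat pose in both views. The button sits about 5–6 mm below my red mark because I drew it for a 20 mm push. The channel is 20 mm deep, so the probe should be pushed in 15 mm and the button should be about 88 mm above the underside. That is what the pictures show. Handing in.

```bash
python3 -c "
from plant import ctrl; print(ctrl.sign_off())"
```

```text
the job is handed in; nothing more can be done
None
```

I lifted the gauge off its stand and set it square across the aluminium heat sink's wide channel. I pushed it down until the base seated, then let go and backed the arm clear. The job was handed in at about 13 s of the 38 s allowed.

**Seating:** While pushing, the tool stopped at z = 0.0623, the height predicted for a flat base. The force then rose to about 10 N, the highest push reading in the move outputs.

**Position:** The gauge is at about (0.538, 0.221), within about 1 mm of the channel's middle and roughly 55 mm from either open end. It is aligned with the heat sink to within a fraction of a degree.

**Last check:** After release, outlines of a flat, seated gauge matched its base and handle in the wrist picture and came within a few millimetres in the scene picture. The base looks flat on the fins on both sides.

**One disagreement:** The button sat 5–6 mm below the mark I had drawn. I had drawn it for a probe pushed in 20 mm; with a 20 mm deep channel the push is 15 mm, and that matches where the button is. The probe position itself was not read directly.

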